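Index the filling carousel to the open bottle

TASK

The next bottle to fill is the open one, without a cap. Draw the filling carousel's sprung index pin by its knob, swing the carousel round by the knob until that bottle stands under the spout, and let the pin drop fully home in that station's hole. Find the hole by feel, without levering or jamming the pin hard against the plates, and leave the bottles and the other things on the bench alone.

Things in the scene. Friction and masses are not known exactly. Their poses are not given: they have to be found in the camera images.
- base: White round base of the filling carousel, 380 mm across, 30 mm high, fixed to the bench (place and yaw vary). Origin on the bench under the upright spindle axis; x points at the column of the filling spout, at the far side. On it eight flat steel locating plates lie end to end in an octagon, tops 40 mm above the bench, each with one hole for the index pin (see pin).
- spout (a point): Tip of the fixed filling spout: a downward steel nozzle, 6 mm across, 130 mm above the bench and 88 mm from the spindle axis, on an arm (underside 195 mm above the bench) from a steel column 226 mm from the axis; all of it below 255 mm. The open bottle belongs under this point.
- carousel (a joint): Angle of the carousel about its spindle, rad, about 0 at the start, growing counter-clockwise from above; no end stops, light drag (2 N at the knob, 4 N with the pin riding on a plate). Aluminium disc 236 mm across, top 57 mm above the bench, with eight white cup nests (12 mm high, 88 mm from the axis, 45 degrees apart) and one index arm over the plates that carries the plunger.
- plunger (a joint): Travel of the sprung index plunger, m: 0 fully home in a hole, 0.008 when the pin's flat end is level with the plates' top (standing on a plate, or just clear of its hole), 0.012 at its upper stop. The spring pushes it down with 7 N at home and 12 N at the stop.
- knob: Black ribbed pull knob on top of the plunger, 28 mm across, 30 mm high, origin at its centre: 91 mm above the bench when the pin is home, 150 mm from the spindle. Below it a 20 mm wide sleeve, 18 mm high, stands on the index arm (34 mm wide, top 57 mm above the bench). Pulled straight up it draws the pin; the carousel can be swung by it.
- pin: Steel index pin under the knob, 10 mm across with a flat end; origin at the centre of that end, 8 mm deep in the hole when home. Holes: 11.5 mm wide, 150 mm from the spindle, 45 degrees apart, but each plate sits on its own slotted screws, so a hole may be 5 mm to either side of its even place along the circle. The first hole is opposite the spout.
- open_bottle: The open bottle to be filled: small amber bottle, 29 mm across, bare neck 17 mm wide with no cap, 57 mm high, standing loose in a nest. Origin at the centre of its underside.
- capped_a: Amber bottle, 29 mm across, with a black screw cap, 64 mm high, standing loose in another nest. Origin at the centre of its underside.
- capped_b: Another capped bottle like capped_a.
- capped_c: Another capped bottle like capped_a.
- capped_d: Another capped bottle like capped_a; at the start it stands under the spout.
- beaker: Bystander: small glass beaker, 52 mm across, 70 mm high, on the bench. Origin at the centre of its underside.
- big_bottle: Bystander: large capped amber stock bottle, 48 mm across, 94 mm high, on the bench. Origin at the centre of its underside.
- cap_tray: Bystander: low wooden tray of black caps, 100 x 130 x 28 mm, on the bench. Origin at the centre of its underside.
Mind the look-alikes: they are no part of the job. What is shaped like the capped_c but yellow is not meant.

How it is judged:
By the outcome, as a careful person would: the job done as asked, in the order asked, and still so for the second after the job is handed in, with the robot touching nothing.
It also fails if it takes over 51 s, if anything falls off the work surface, if the arm or the gripper's body presses on something with over 40 N, if the wrist force passes 120 N, or if a joint passes its speed limit or range.

ROBOT

A 6-joint arm with a two-finger parallel gripper is mounted at the origin on the work surface. World frame = base frame: x ahead of the robot, y to its left, z up, the work surface at z = 0. Lengths are in mm, angles in rad, forces in N, time in s.
With the tool pointing down it reaches from about 350 to 875 mm from the base axis. Payload 4.2 kg.
Tool frame: the origin (TCP) lies on the mounting face of the last link; the fingertips stand 173 mm ahead of it and the grasp point (between the pads) lies grip_point_offset ahead of it (grip_point_offset is the distance from the TCP to the grasp point, in mm); z points along the fingers, y is the line along which they close (so a half turn about z gives the same grasp; the last joint's range is limited). The gripper opens to 85 mm and grips with 20 to 120 N. Pads are 22 mm wide; open, the fingers measure 114 mm over their backs; the gripper's body (76 mm by 85 mm) begins 54 mm behind the grasp point. The pads swing forward as they close: fully open they stand 13 mm farther back than shut.
Start: joints at [-1.081, 0.385, 0.008, 0, -1.194, -0.259], TCP at [142.991, -608.403, 404.712] pointing down, gripper open.
Joint ranges: [-3.14, 3.14], [-1.21, 2.06], [-1.07, 1.41], [-3.16, 2.05], [-2.99, -0.16], [-3.1, 3.1]. Speed limits (rad/s): [2.79, 2.79, 3.14, 3.14, 3.14, 3.14].

INTERFACE

Orientations are given as a unit quaternion [x, y, z, w].
In Python, from bench import read_state, get_image, job_done, recognise, place_of, grip_point_offset gives the robot as it stands. The module is installed in compiled form; this text tells all that it offers.
- The arm moves only by the tool carry_out, never from a script. Its arguments are lists of equal length, an entry for each row: "slide": the shift along the tool's x, y, z in m, a list of three; "roll": the turn about the tool's z in degrees; "claw": the finger opening in m, from 0 to 0.0854. A call has 1 to 8 rows; each row is the pose to reach, as a shift and turn from the pose commanded when the call began, along the tool's axes at that moment; what a row does not reach only later rows make up. A row lasts 1/8 s, in which the tool goes at most 62.5 mm and 10.7 degrees, less where a joint would pass 70% of its speed; a pose out of reach is approached as far as the arm can. A call with a gripper value outside its range is refused whole. The fingers move at their own pace and stop on an object; the grip force is fixed at half the most. Time passes only in rows, so rows that repeat a pose let the fingers close. It gives the time, the measured TCP pose, the force, the opening and the grip force at its end, in the units of the state.
- read_state(): the state, without advancing time (a new reading comes with each control period).
- get_image(name): name is "side" or "top"; returns a dict with "img" (480x640x3 uint8, red, green, blue), "z_map" (480x640 float32, mm along the optical axis (not along the pixel's ray), 0 where there is no reading), "mtx" (3x3 intrinsics, pixels), "world_from_camera" (4x4, takes a point from camera to world coordinates). Camera axes: x right, y up, looking along -z (the intrinsics and any distortion apply to the point x, -y, -z); pixel columns grow to the right and rows downward; lengths in mm; the calibration is good to about 2 mm. A picture is of the moment at which its call begins.
- job_done(): hands the job in; it is judged then, once.
Trained networks look in a picture, given as the dict that the camera call returned (one of the last four; its "shot" number tells which), for a name from the list of things; names that differ only in an ending like _2 or _b are one class to them, and where a whole thing is asked for, a point or a joint stands for the part that bears it (a point fixed in the world has none). Each returns a list of dicts, best first, with "conf" (0 to 1); they miss things now and then, are a little off and sometimes report something else, mostly with a low value. They report only what shows in the picture. A call takes as long as a camera call. They do not tell look-alikes from the thing itself.
- recognise(picture, thing): "at" ([column, row] in pixels, amid what is visible of it).
- place_of(picture, thing): "at" ([column, row] in pixels: a listed point, or the origin of a listed thing).
The state is a dict: "clock": time; "joints": joint angles; "joint_vel": joint speeds; "joint_efforts": joint torques, N m; "position": TCP position; "ee_rot": TCP orientation; "contact_force": force on the tool from outside, world axes, zero at the start; "wrist_torque": the same for the moment, N m; "gripper_width": finger opening in mm; "grasp_force": force on a finger pad.
Only numpy, scipy, OpenCV 4.12 (cv2) and the standard library are available. Lean on these libraries where they do the work, as an engineer would, in place of code of your own. Each camera call takes 0.05 s, during which the arm holds its last target. There are 200 camera calls.

## Working session

There is one attempt and no reset: what is moved stays moved. The work goes in short steps, Python scripts to look and compute and a tool call to move; the robot and the scene stay as the last step left them, time stands still between calls to the robot, and variables do not carry over. Pictures are saved under pics/ and viewed, at most 10 in all, crops included, and the job is handed in when it is done.

Besides the shell and the picture viewer there is one more tool, called after ">>>" as a command line: name --pt "numbers of a row" for each row, then --argument value for the rest. carry_out: Moves the arm, as the interface text tells. Its arguments: {"type":"object","properties":{"slide":{"type":"array"},"roll":{"type":"array"},"claw":{"type":"array"}},"required":["slide","roll","claw"]}

```bash
mkdir -p pics; cat > h.py <<'E'
import numpy as np, cv2
from bench import *
def ray(p,uv):
    M=p["mtx"];T=np.array(p["world_from_camera"])
    d=np.array([(uv[0]-M[0][2])/M[0][0],-(uv[1]-M[1][2])/M[1][1],-1.0])
    return T[:3,3],T[:3,:3]@d
def atz(p,uv,z):
    o,d=ray(p,uv); return o+d*(z-o[2])/d[2]
def deproj(p,uv):
    o,d=ray(p,uv); z=p["z_map"][int(round(uv[1])),int(round(uv[0]))]; return o+d*z
def save(p,n,crop=None,s=1):
    im=p["img"][:,:,::-1]
    if crop: im=im[crop[1]:crop[3],crop[0]:crop[2]]
    cv2.imwrite("pics/"+n,cv2.resize(im,None,fx=s,fy=s,interpolation=cv2.INTER_CUBIC))
E
python3 - <<'E'
from h import *
np.set_printoptions(precision=1,suppress=True)
s=read_state();print(s["clock"],s["position"],s["ee_rot"],s["contact_force"],s["gripper_width"],grip_point_offset)
Z={"base":0,"spout":130,"knob":91,"open_bottle":57,"capped_a":57,"beaker":0,"big_bottle":0,"cap_tray":0}
for n in("top","side"):
    p=get_image(n);save(p,n+"1.png");print(n,np.array(p["world_from_camera"])[:3])
    for t,z in Z.items():
        for r in place_of(p,t)[:6]:
            print(t,np.round(r["at"],1),round(r["conf"],2),atz(p,r["at"],z))
E
```

```text
0.0 [ 142.9 -608.2  403.6] [-0.1  1.   0.  -0. ] [ 0.3  0.7 -0.3] 85.21837545211814 154.70000000000002
top [[  -0.     1.    -0.2  332. ]
 [  -1.    -0.     0.    11.3]
 [   0.     0.2    1.  1348.8]]
base [353.7 218.9] 0.97 [617.9 -92.3   0. ]
base [359.3 166.8] 0.72 [ 750.4 -110.4    0. ]
spout [359.7 168.4] 0.68 [706.3 -99.4 130. ]
knob [347.3 276. ] 0.49 [468.1 -66.9  91. ]
knob [352.8 219.2] 0.35 [598.  -83.2  91. ]
open_bottle [386.1 190.6] 0.74 [ 673.  -166.8   57. ]
capped_a [317.5 205.1] 0.74 [640.6  -3.6  57. ]
capped_a [248.4 169.6] 0.74 [730.5 159.4  57. ]
capped_a [333.  180.3] 0.71 [700.5 -41.6  57. ]
capped_a [392.  216.9] 0.65 [ 609.1 -178.    57. ]
capped_a [364.7 174.5] 0.57 [ 713.4 -117.5   57. ]
capped_a [245.4 204.2] 0.51 [645.8 166.2  57. ]
beaker [150.2 303. ] 0.85 [422.1 398.5   0. ]
big_bottle [486.3 273.8] 0.76 [ 477.2 -407.2    0. ]
cap_tray [136.9 222.6] 0.88 [618.2 437.9   0. ]
side [[ -1.    0.1  -0.1 461.1]
 [ -0.1  -0.6   0.8 725.1]
 [  0.    0.8   0.6 712.5]]
base [298.1 236. ] 0.85 [620.4 -93.4   0. ]
base [260.5 209. ] 0.61 [ 734.6 -184.1    0. ]
base [307.8 194.3] 0.35 [ 624.7 -267.1    0. ]
spout [257.2 183.4] 0.81 [ 714.7 -110.6  130. ]
spout [282.  195.3] 0.57 [650.  -73.7 130. ]
knob [360.3 216.6] 0.66 [476.  -74.3  91. ]
open_bottle [279.6 193.4] 0.75 [ 681.2 -180.9   57. ]
capped_a [308.2 194.3] 0.63 [ 610.6 -187.9   57. ]
capped_a [260.  231.5] 0.62 [694.2 -30.3  57. ]
capped_a [210.9 316.1] 0.62 [725.6 217.5  57. ]
capped_a [281.5 241.8] 0.61 [639.9  -3.4  57. ]
capped_a [250.4 324.3] 0.58 [649.7 225.1  57. ]
capped_a [261.3 207.3] 0.56 [ 712.4 -118.2   57. ]
big_bottle [369.3 170.1] 0.55 [ 467.9 -413.5    0. ]
cap_tray [237.6 460.9] 0.86 [619.6 437.1   0. ]
```

```bash
python3 - <<'E'
from h import *
p=get_image("top");save(p,"topc.png",(250,120,450,320),3)
p=get_image("side");save(p,"sidec.png",(180,130,420,330),3)
E
```

```text
(no output)
```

View pics/topc.png

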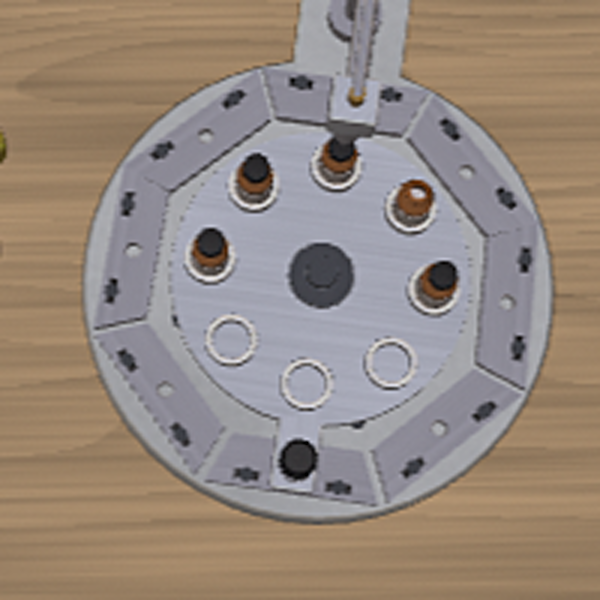

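View pics/sidec.png

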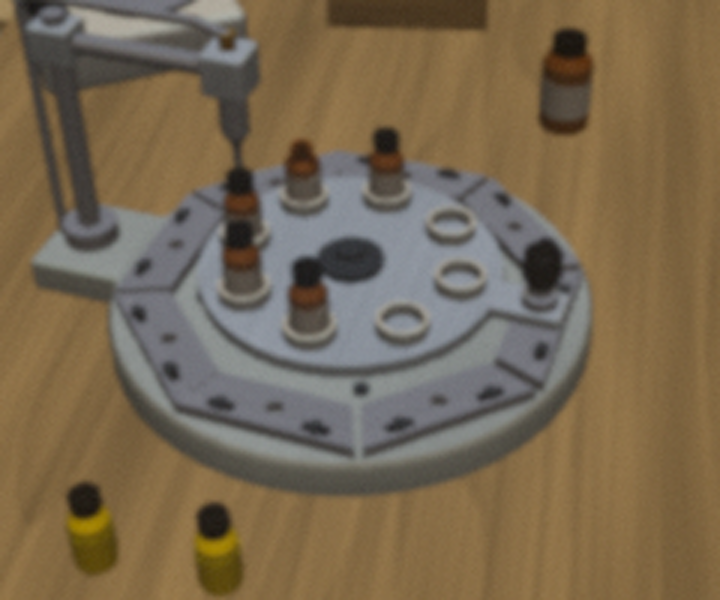

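The open bottle (brown neck, top crop (412,195), pixel (387,185)) sits one station clockwise of the spout. Its look-alikes are:
- capped amber bottles at (333,180), (317,205), (392,217) and (365,174)
- yellow ones at (248,170) and (245,204)

So the carousel turns about +45° CCW, taking the knob from pixel (349,273) to the hole near (396,263). Next I'll fit the spindle position and the hole angles.

```bash
cat >> h.py <<'E'
from scipy.spatial.transform import Rotation as R
from scipy.optimize import least_squares
E
python3 - <<'E'
from h import *
np.set_printoptions(precision=2,suppress=True)
p=get_image("top")
g=cv2.cvtColor(p["img"],cv2.COLOR_RGB2GRAY).astype(float)
H=[(438,428),(507,302),(467,172),(206,135),(133,250),(165,390)]
P=[]
for u,v in H:
    c,r=250+u/3,120+v/3; c0,r0=int(round(c)),int(round(r))
    w=np.clip(g[r0-3:r0+4,c0-3:c0+4],0,None); w=w-np.median(w); w[w<8]=0
    yy,xx=np.mgrid[r0-3:r0+4,c0-3:c0+4]
    if w.sum()>0: c,r=(w*xx).sum()/w.sum(),(w*yy).sum()/w.sum()
    P.append(atz(p,(c,r),32 if 0 else 36)[:2]); print(c,r,P[-1],deproj(p,(c0,r0+5)))
P=np.array(P)
f=least_squares(lambda q:np.hypot(*(P-q).T)-150,[617,-90]);c=f.x
print("c",c,f.fun)
a=np.degrees(np.arctan2(*(P-c).T[::-1]));print(a)
# knob by depth
o=[];
for v in range(255,290):
    for u in range(330,366):
        q=deproj(p,(u,v))
        if 98<q[2]<115:o.append(q)
o=np.array(o);print("knob",len(o),o.mean(0),o.min(0),o.max(0)); k=o.mean(0)[:2]-c
print(np.hypot(*k),np.degrees(np.arctan2(k[1],k[0])))
s=read_state();print(R.from_quat(s["ee_rot"]).as_matrix())
E
```

```text
395.76737967914437 262.6951871657754 [ 503.38 -185.12] [ 489.8  -183.81   44.66]
418.13524590163934 220.827868852459 [ 602.87 -242.96] [ 588.69 -242.79   44.06]
404.96590909090907 177.54545454545453 [ 710.29 -216.7 ] [ 696.9  -217.29   43.85]
318.3466666666667 165.5511111111111 [744.17  -7.84] [732.42  -9.18  37.63]
294.0054794520548 203.24657534246575 [651.2   52.31] [638.96  52.39  38.36]
304.9121338912134 249.82426778242677 [537.82  27.89] [524.52  27.79  42.56]
c [622.9  -94.95] [-0.29 -0.64 -0.13 -0.69 -0.04 -0.58]
[-142.97  -97.7   -54.33   35.69   79.12  124.7 ]
knob 128 [474.94 -69.78 104.61] [461.92 -83.77  98.51] [489.52 -56.66 112.91]
150.0782357923921 170.34567344513093
[[-0.97 -0.23 -0.  ]
 [-0.23  0.97  0.  ]
 [ 0.    0.   -1.  ]]
```

```bash
cat >> h.py <<'E'
C=np.array([622.9,-94.95])
def plan(ang,z,r=150,xy=None):
    """slide/roll from present pose to knob angle ang (deg), grasp z, tool y along -tangent"""
    s=read_state();M=R.from_quat(s["ee_rot"]).as_matrix();a=np.radians(ang)
    t=np.r_[C+r*np.array([np.cos(a),np.sin(a)]) if xy is None else xy,z+grip_point_offset]
    y=np.array([np.sin(a),-np.cos(a)]);cur=np.arctan2(M[1,1],M[0,1]);want=np.arctan2(y[1],y[0])
    d=(np.degrees(want-cur)+180)%360-180
    print("ang",ang,"slide mm",np.round(M.T@(t-s["position"]),1),"roll",round(-d,1))
E
python3 - <<'E'
from h import *
plan(170.35,165);plan(170.35,94)
E
```

```text
ang 170.35 slide mm [-446.4  448.4   85. ] roll 22.9
ang 170.35 slide mm [-446.4  448.4  156. ] roll 22.9
```

>>> carry_out --pt "-0.04 0.04 0.01" --pt "-0.084 0.084 0.02" --pt "-0.128 0.128 0.03" --pt "-0.172 0.172 0.04" --pt "-0.216 0.216 0.05" --pt "-0.26 0.26 0.06" --pt "-0.304 0.304 0.07" --pt "-0.348 0.348 0.075" --roll '[3,6,9,12,15,18,21,22.9]' --claw '[0.06,0.06,0.06,0.06,0.06,0.06,0.06,0.06]'

```text
clock: 2.05
position: [401.2, -190.8, 330.0]
ee_rot: [0.085, 0.996, -0.0, 0.0]
contact_force: [1.4, -0.8, 0.7]
gripper_width: 60.1
grasp_force: 0.0
```

```bash
python3 - <<'E'
from h import *
s=read_state();print(s["clock"],s["position"],s["contact_force"],s["gripper_width"])
plan(170.35,165);plan(170.35,94)
E
```

```text
2.05 [ 401.20897427 -190.75735902  329.999624  ] [ 1.40084271 -0.79675768  0.65300709] 60.096394865171234
ang 170.35 slide mm [-52.3 131.7  10.3] roll -0.1
ang 170.35 slide mm [-52.2 131.7  81.3] roll -0.1
```

>>> carry_out --pt "-0.017 0.044 0.004" --pt "-0.035 0.088 0.008" --pt "-0.052 0.1315 0.01" --pt "-0.0522 0.1315 0.01" --pt "-0.0522 0.1315 0.01" --roll '[0,0,0,0,0]' --claw '[0.05,0.05,0.05,0.05,0.05]'

```text
clock: 2.68
position: [473.9, -71.8, 319.9]
ee_rot: [0.084, 0.996, -0.0, -0.0]
contact_force: [-0.7, -0.5, -1.6]
gripper_width: 50.0
grasp_force: 0.0
```

```bash
python3 - <<'E'
from h import *
s=read_state();print(s["clock"],s["position"],s["contact_force"],s["gripper_width"])
plan(170.35,94)
p=get_image("side");save(p,"s2.png",(280,120,440,280),3.5)
E
```

```text
2.675 [473.86131321 -71.78996215 319.87198163] [-0.65961322 -0.51889268 -1.58314025] 50.01743569635904
ang 170.35 slide mm [-0.9  2.2 71.2] roll -0.0
```

View pics/s2.png

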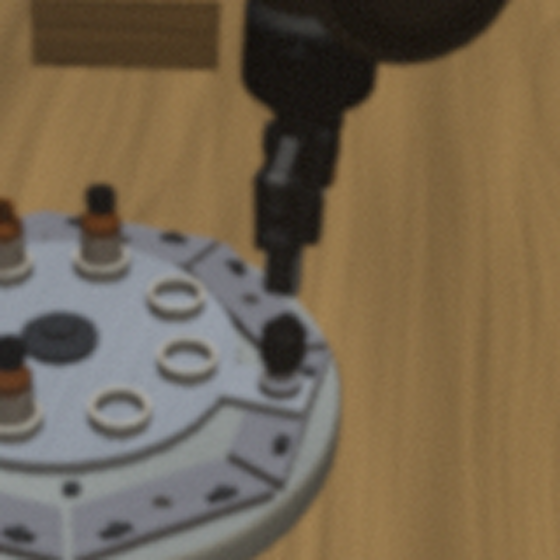

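The crop shows the fingertips at (283,280), right above the knob at (283,345), so the line-up is good. Going down.

>>> carry_out --pt "-0.0005 0.001 0.03" --pt "-0.0005 0.001 0.06" --pt "-0.0005 0.001 0.071" --pt "-0.0005 0.001 0.071" --roll '[0,0,0,0]' --claw '[0.05,0.05,0.045,0.036]'

```text
clock: 3.22
position: [474.6, -71.5, 248.9]
ee_rot: [0.085, 0.996, -0.0, -0.0]
contact_force: [-0.4, 0.3, 0.2]
gripper_width: 36.4
grasp_force: 0.0
```

```bash
python3 - <<'E'
from h import *
s=read_state();print(s["clock"],s["position"],s["contact_force"],s["gripper_width"])
plan(170.35,94)
E
```

```text
3.225 [474.57552086 -71.50409854 248.86196602] [-0.35066921  0.28529994  0.23229558] 36.3848131361537
ang 170.35 slide mm [-0.2  1.7  0.2] roll -0.1
```

>>> carry_out --pt "0 0.0015 0" --pt "0 0.0015 0" --pt "0 0.0015 0" --roll '[0,0,0]' --claw '[0.033,0.031,0.0305]'

```text
clock: 3.6
position: [475.2, -69.3, 249.6]
ee_rot: [0.084, 0.996, 0.0, 0.001]
contact_force: [-0.6, -0.5, -0.8]
gripper_width: 30.5
grasp_force: 0.0
```

>>> carry_out --pt "0 0 0" --pt "0 0 0" --roll '[0,0]' --claw '[0.0295,0.029]'

```text
clock: 3.85
position: [475.0, -69.3, 249.1]
ee_rot: [0.084, 0.996, 0.0, 0.0]
contact_force: [0.4, 0.3, -0.4]
gripper_width: 29.0
grasp_force: 0.0
```

>>> carry_out --pt "0 0 0" --pt "0 0 0" --pt "0 0 0" --pt "0 0 0" --roll '[0,0,0,0]' --claw '[0.028,0.026,0.024,0.022]'

```text
clock: 4.35
position: [475.1, -69.3, 249.2]
ee_rot: [0.084, 0.996, 0.0, 0.0]
contact_force: [-2.1, 2.2, 4.5]
gripper_width: 26.7
grasp_force: 58.7
```

>>> carry_out --pt "0 0 -0.003" --pt "0 0 -0.006" --pt "0 0 -0.009" --pt "0 0 -0.0105" --pt "0 0 -0.0105" --roll '[0,0,0,0,0]' --claw '[0.022,0.022,0.022,0.022,0.022]'

```text
clock: 4.97
position: [475.0, -69.3, 259.2]
ee_rot: [0.084, 0.996, 0.0, -0.0]
contact_force: [3.5, 0.7, -13.1]
gripper_width: 26.2
grasp_force: 59.6
```

```bash
python3 - <<'E'
from h import *
for a in (173,177,181.5,186,190.5,195,199.5,204): plan(a,104.4,150.0)
E
```

```text
ang 173 slide mm [-0.3 -7.4  0.1] roll -2.7
ang 177 slide mm [ -1.1 -17.8   0.1] roll -6.7
ang 181.5 slide mm [ -3.  -29.5   0.1] roll -11.2
ang 186 slide mm [ -5.7 -40.9   0.1] roll -15.7
ang 190.5 slide mm [ -9.3 -52.1   0.1] roll -20.2
ang 195 slide mm [-13.8 -63.    0.1] roll -24.7
ang 199.5 slide mm [-19.2 -73.5   0.1] roll -29.2
ang 204 slide mm [-25.3 -83.6   0.1] roll -33.7
```

>>> carry_out --pt "-0.0003 -0.0074 0" --pt "-0.0011 -0.0178 0" --pt "-0.003 -0.0295 0" --pt "-0.0057 -0.0409 0" --pt "-0.0093 -0.0521 0" --pt "-0.0138 -0.063 0" --pt "-0.0192 -0.0735 0" --pt "-0.0253 -0.0836 0" --roll '[-2.7,-6.7,-11.2,-15.7,-20.2,-24.7,-29.2,-33.7]' --claw '[0.022,0.022,0.022,0.022,0.022,0.022,0.022,0.022]'

```text
clock: 5.98
position: [486.0, -155.9, 259.0]
ee_rot: [-0.209, 0.978, 0.001, 0.0]
contact_force: [5.0, 5.1, -12.3]
gripper_width: 26.3
grasp_force: 59.7
```

```bash
python3 - <<'E'
from h import *
s=read_state();d=s["position"][:2]-C;print(np.hypot(*d),np.degrees(np.arctan2(d[1],d[0]))%360,s["position"])
for a in (206,210,213,214.8): plan(a,104.4,150.0)
E
```

```text
149.81709846519956 203.98939754767616 [ 486.02399648 -155.86077616  259.02228961]
ang 206 slide mm [ 0.1 -5.3 -0.1] roll -1.9
ang 210 slide mm [ -0.6 -15.7  -0.1] roll -5.9
ang 213 slide mm [ -1.6 -23.5  -0.1] roll -8.9
ang 214.8 slide mm [ -2.4 -28.1  -0.1] roll -10.7
```

>>> carry_out --pt "0 -0.0053 0" --pt "-0.0006 -0.0157 0" --pt "-0.0016 -0.0235 0" --pt "-0.0024 -0.0281 0" --pt "-0.0024 -0.0281 0" --roll '[-1.9,-5.9,-8.9,-10.7,-10.7]' --claw '[0.022,0.022,0.022,0.022,0.022]'

```text
clock: 6.6
position: [500.0, -180.3, 258.9]
ee_rot: [-0.298, 0.954, 0.0, 0.0]
contact_force: [5.3, 1.1, -13.0]
gripper_width: 26.0
grasp_force: 59.9
```

```bash
python3 - <<'E'
from h import *
s=read_state();d=s["position"][:2]-C;print(np.hypot(*d),np.degrees(np.arctan2(d[1],d[0]))%360,s["position"])
p=get_image("top");save(p,"t3.png",(280,120,450,290),3.5)
for t in("open_bottle","spout","knob","base"):
    for r in place_of(p,t)[:2]:
        q=atz(p,r["at"],{"open_bottle":57,"spout":130,"knob":101,"base":0}[t])[:2];e=q-C;print(t,r["conf"],r["at"],q,np.hypot(*e),np.degrees(np.arctan2(e[1],e[0])))
E
```

```text
149.66717272745305 214.79057457463966 [ 499.98686963 -180.34686748  258.91600332]
open_bottle 0.45 [361.5, 175.1] [ 712.10046913 -109.8171508 ] 90.43094529279101 -9.462575911503057
spout 0.64 [387.0, 190.0] [ 655.07138821 -158.81765893] 71.5127686265095 -63.26471114081654
spout 0.61 [360.6, 167.5] [ 708.41064206 -101.54516352] 85.7645969303009 -4.410309873220026
knob 0.69 [484.2, 276.1] [ 461.3187999  -370.81208356] 319.70044318460896 -120.35886344857475
base 0.86 [355.6, 222.0] [610.11058952 -96.70798444] 12.909668069036583 -172.1733835419478
```

View pics/t3.png

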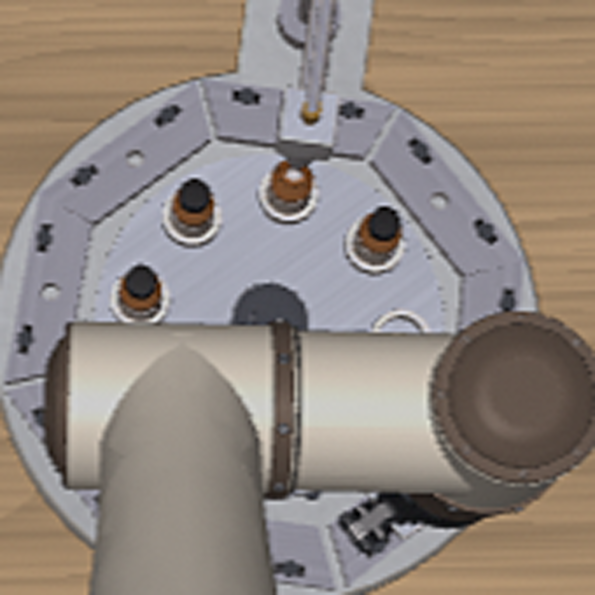

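The open bottle at (290,185) is now just about under the nozzle. I'll lower the pin onto the plate a few mm short of the hole and loosen the fingers, so the spring alone can drop the pin.

>>> carry_out --pt "0 0 0.0008" --pt "0 0 0.0014" --pt "0 0 0.0018" --pt "0 0 0.0018" --roll '[0,0,0,0]' --claw '[0.022,0.022,0.022,0.022]'

```text
clock: 7.35
position: [499.9, -180.3, 257.4]
ee_rot: [-0.299, 0.954, 0.0, 0.001]
contact_force: [5.5, 1.6, -11.7]
gripper_width: 26.5
grasp_force: 60.0
```

>>> carry_out --pt "0 0 0" --pt "0 0 0" --pt "0 0 0" --pt "0 0 0.002" --roll '[0,0,0,0]' --claw '[0.029,0.031,0.032,0.032]'

```text
clock: 7.85
position: [499.5, -180.9, 256.2]
ee_rot: [-0.298, 0.954, -0.0, 0.0]
contact_force: [0.2, 0.7, 0.0]
gripper_width: 32.2
grasp_force: 0.0
```

```bash
python3 - <<'E'
from h import *
s=read_state();d=s["position"][:2]-C;print(np.hypot(*d),np.degrees(np.arctan2(d[1],d[0]))%360,s["position"],s["contact_force"],s["gripper_width"])
for a in (215.5,216,217,218,219): plan(a,100.5,149.8)
def knobtop(n):
    p=get_image(n);o=[]
    Z=p["z_map"];vv,uu=np.nonzero(Z>0)
    M=p["mtx"];T=np.array(p["world_from_camera"]);z=Z[vv,uu]
    c=np.c_[(uu-M[0][2])/M[0][0]*z,-(vv-M[1][2])/M[1][1]*z,-z];q=c@T[:3,:3].T+T[:3,3]
    k=(np.hypot(q[:,0]-s["position"][0],q[:,1]-s["position"][1])<11)&(q[:,2]>70)&(q[:,2]<125)
    print(n,k.sum(),q[k][:,2])
knobtop("side")
E
```

```text
150.3577232337062 214.84950395155397 [ 499.50806202 -180.8678362   256.16323701] [0.17135828 0.66660459 0.04870838] 32.18388238013845
ang 215.5 slide mm [-0.6 -1.7  1. ] roll -0.8
ang 216 slide mm [-0.6 -3.   1. ] roll -1.3
ang 217 slide mm [-0.7 -5.6  1. ] roll -2.3
ang 218 slide mm [-0.8 -8.2  1. ] roll -3.3
ang 219 slide mm [ -1.  -10.8   1. ] roll -4.3
side 44 [114.0587318  114.47233351 114.76122864 113.25534445 115.90805341
 113.44367093 113.27619527 113.84544406 112.58911177 112.47660467
 114.08220799 113.61770778 113.51748822 113.52602145 113.49565592
 114.03142567 111.48617945 112.57515895 113.50106607 112.20257059
 110.96874113 111.6712704  113.25603794 106.3751842  102.18210704
  76.14840837  84.74862688  74.14179792  75.23921283  78.43729376
  78.48944148  74.30931333  73.43980847  75.50639433  74.79303969
  76.90375278  72.20570972  74.80473644  75.03931243  74.48125317
  74.52350558  73.17741015  72.74010044  72.2418135 ]
```

>>> carry_out --pt "-0.0005 -0.0017 0.001" --pt "-0.0005 -0.003 0.001" --pt "-0.0005 -0.0042 0.001" --pt "-0.0005 -0.005 0.001" --pt "-0.0005 -0.0056 0.001" --roll '[-0.8,-1.3,-1.8,-2.1,-2.3]' --claw '[0.032,0.032,0.032,0.032,0.032]'

```text
clock: 8.52
position: [503.0, -184.9, 254.2]
ee_rot: [-0.318, 0.948, 0.0, -0.0]
contact_force: [-1.5, 3.8, -1.7]
gripper_width: 31.6
grasp_force: 1.7
```

```bash
cat > k.py <<'E'
from h import *
s=read_state();d=s["position"][:2]-C;a0=np.degrees(np.arctan2(d[1],d[0]))%360;print(s["clock"],np.hypot(*d),a0,s["contact_force"],s["gripper_width"])
p=get_image("side")
Z=p["z_map"];vv,uu=np.nonzero(Z>0)
M=p["mtx"];T=np.array(p["world_from_camera"]);z=Z[vv,uu]
c=np.c_[(uu-M[0][2])/M[0][0]*z,-(vv-M[1][2])/M[1][1]*z,-z];q=c@T[:3,:3].T+T[:3,3]
k=(np.hypot(q[:,0]-s["position"][0],q[:,1]-s["position"][1])<11)&(q[:,2]>95)&(q[:,2]<125)
print("knob top",k.sum(),np.median(q[k][:,2]))
for a in (.2,.4,.6,.8): plan(a0+a,100.5,150)
E
python3 k.py
```

```text
8.525 149.9220503008573 216.87699938915478 [-1.4664412  3.845508  -1.7020946] 31.61268477580107
knob top 19 112.73326030800081
ang 217.07699938915476 slide mm [-0.  -0.4 -1. ] roll -0.0
ang 217.27699938915478 slide mm [-0. -1. -1.] roll -0.2
ang 217.47699938915477 slide mm [-0.  -1.5 -1.1] roll -0.4
ang 217.6769993891548 slide mm [-0.  -2.  -1.1] roll -0.6
```

The drag is about 4 N and the knob is still high, so the pin is riding on the plate. Creeping on.

>>> carry_out --pt "0 -0.0005 0" --pt "0 -0.001 0" --pt "0 -0.0014 0" --roll '[-0.2,-0.4,-0.5]' --claw '[0.032,0.032,0.032]'

```text
clock: 8.95
position: [503.8, -186.4, 254.7]
ee_rot: [-0.322, 0.947, -0.0, -0.0]
contact_force: [-2.0, 1.2, -1.7]
gripper_width: 32.1
grasp_force: 0.9
```

```bash
python3 k.py
```

```text
8.95 150.16709313936246 217.5311048307681 [-1.96985924  1.20165494 -1.72753433] 32.09105995999862
knob top 22 105.07155176698399
ang 217.7311048307681 slide mm [-0.1 -0.5 -0.5] roll -0.2
ang 217.9311048307681 slide mm [-0.1 -1.  -0.5] roll -0.4
ang 218.1311048307681 slide mm [-0.1 -1.5 -0.5] roll -0.6
ang 218.3311048307681 slide mm [-0.1 -2.1 -0.5] roll -0.8
```

>>> carry_out --pt "0 -0.0004 0" --pt "0 -0.0008 0" --pt "0 -0.0012 0" --roll '[-0.2,-0.3,-0.5]' --claw '[0.032,0.032,0.032]'

```text
clock: 9.38
position: [504.5, -187.2, 254.6]
ee_rot: [-0.326, 0.945, 0.0, -0.0]
contact_force: [-2.4, 2.1, 0.5]
gripper_width: 31.9
grasp_force: 1.5
```

```bash
python3 k.py
```

```text
9.375 150.06274589071083 217.91254866810476 [-2.38745847  2.13751309  0.5030718 ] 31.943632275189884
knob top 18 105.82472948937732
ang 218.11254866810475 slide mm [-0.  -0.5 -0.6] roll -0.1
ang 218.31254866810477 slide mm [-0.  -1.  -0.6] roll -0.3
ang 218.51254866810476 slide mm [-0.  -1.6 -0.6] roll -0.5
ang 218.71254866810477 slide mm [-0.  -2.1 -0.6] roll -0.7
```

The knob top fell from 113 to 105.5 mm, so the pin has dropped in. I'll back off to centre, open and lift away.

>>> carry_out --pt "0 0.0015 0" --pt "0 0.0025 0" --pt "0 0.0025 0" --pt "0 0.0025 0" --pt "0 0.0025 -0.02" --pt "0 0.0025 -0.05" --pt "0 0.0025 -0.09" --pt "0 0.0025 -0.13" --roll '[0,0,0,0,0,0,0,0]' --claw '[0.032,0.036,0.045,0.05,0.05,0.05,0.05,0.05]'

```text
clock: 10.42
position: [503.1, -185.2, 385.9]
ee_rot: [-0.326, 0.945, -0.0, -0.0]
contact_force: [0.5, -0.7, 0.3]
gripper_width: 50.0
grasp_force: 0.0
```

```bash
python3 k.py; python3 - <<'E'
from h import *
p=get_image("side");save(p,"s4.png",(180,130,420,330),3)
E
```

```text
10.425 149.9688983747785 216.9790304400233 [ 0.5430703  -0.71322355  0.34067446] 49.95877815661228
knob top 40 104.71527076459967
ang 217.1790304400233 slide mm [  1.7   1.9 137. ] roll 0.9
ang 217.3790304400233 slide mm [  1.7   1.4 137. ] roll 0.7
ang 217.5790304400233 slide mm [  1.7   0.9 137. ] roll 0.5
ang 217.77903044002332 slide mm [  1.7   0.4 137. ] roll 0.3
```

View pics/s4.png

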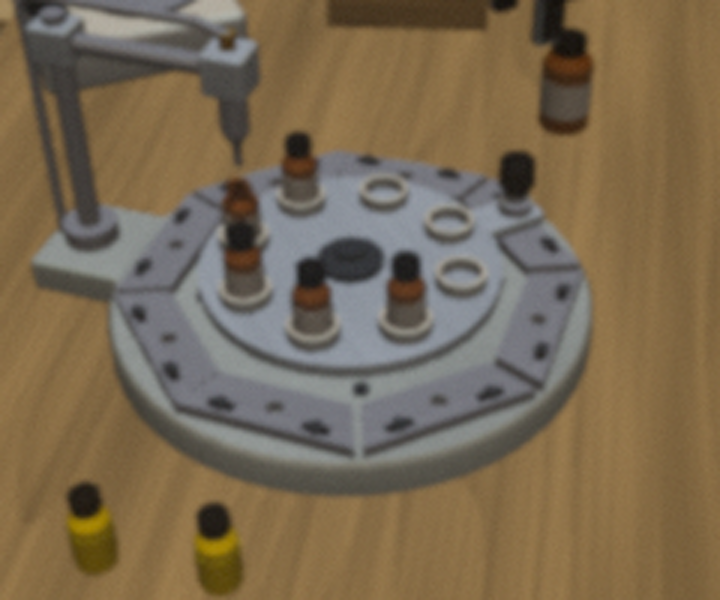

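The picture shows the open bottle under the nozzle at (240,205), the knob seated at (517,175), all bottles upright and the gripper clear.

```bash
python3 -c "from bench import *;print(job_done())"
```

```text
the job is handed in; nothing more can be done
None
```

The open bottle stands under the spout and the index pin dropped home in that station's hole, found by feel with only about 3–4 N sideways push; the job is handed in at about 10.5 s, with the other bottles and bench items left alone.

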